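# Hold the angle offcut in the drilling board

## Robot

A 6-joint arm with a two-finger parallel gripper is mounted at the origin on the work surface. World frame = base frame: x ahead of the robot, y to its left, z up, the work surface at z = 0. Lengths are in mm, angles in degrees, forces in N, time in s.
With the tool pointing down it reaches from about 300 to 850 mm from the base axis. Payload 4.2 kg.
Tool frame: the origin (TCP) lies at the very end of the fingers, on their centre line; the grasp point (between the pads) lies env.pinch_z behind it (env.pinch_z is the distance from the TCP to the grasp point, in mm); z points along the fingers, y is the line along which they close (so a half turn about z gives the same grasp; the last joint's range is limited). The gripper opens to 91 mm and grips with 3 to 60 N. Pads are 32 mm wide; open, the fingers measure 118 mm over their backs; the gripper's body (76 mm by 178 mm) begins 60 mm behind the grasp point.
Start: joints at [75.115, 18.312, 89.639, -0, 72.044, -1.146], TCP at [136.569, 558.565, 190.276] pointing down, gripper open.
Joint ranges: [-177.97, 177.97], [-48.28, 115.42], [12.27, 149.76], [-77.06, 257.06], [2.81, 150.46], [-146.56, 146.56]. Speed limits (degrees/s): [147.25, 147.25, 180, 180, 180, 180].

## Interface

Orientations are given as [roll, pitch, yaw] about the fixed x, y, z axes, in that order (R = Rz(yaw) Ry(pitch) Rx(roll)).
In Python, from workcell import state, vision, job_done, env gives the robot as it stands.
- The arm moves only by the tool servo_tool, never from a script. Its argument "rows" is a list of rows, each a list of 5 numbers: the shift along the tool's x, y, z scaled (see below), then the turn about the tool's z scaled (see below), then the opening, from 0 (shut) to 1 (fully open). A call has 1 to 20 rows; each row is the pose to reach, as a shift and turn from the pose commanded when the call began, along the tool's axes at that moment; what a row does not reach only later rows make up. The controller multiplies each number of a shift by 200 mm and each number of a turn by 90 degrees. A row lasts 1/12 s, in which the tool goes at most 41.7 mm and 7.16 degrees, less where a joint would pass 70% of its speed; a pose out of reach is approached as far as the arm can. A call with a number of a shift or a turn outside -1 to 1 is refused whole. A call with a gripper value outside its range is refused whole. The fingers move at their own pace and stop on an object; "force" is the grip in N (left out, the last holds). Time passes only in rows, so rows that repeat a pose let the fingers close. It gives the time, the measured TCP pose, the force, the opening and the grip force at its end, in the units of the state.
- state(): the state, without advancing time (a new reading comes with each control period).
- vision.grab_frame(name): name is "scene" or "top" or "wrist"; returns the picture (420x560x3 uint8, red, green, blue); there is no depth.
- vision.camera_info(name): a dict with "vertical_fov" (degrees; the focal length in pixels is half the picture's height over the tangent of half this angle, whatever the lens; pixels are square), "cx", "cy" (the principal point, pixels), "T" (4x4, takes a point from camera to world coordinates). Camera axes: x right, y up, looking along -z (the intrinsics and any distortion apply to the point x, -y, -z); pixel columns grow to the right and rows downward; lengths in mm; the calibration is good to about 2 mm. The wrist camera is an equidistant fisheye: a pixel r from the principal point sees the ray r / f radians off the axis. A picture is of the moment at which its call begins: read the wrist's pose just before it. camera_info takes no time and is no camera call; for the wrist camera it gives the pose at the moment of the call.
- job_done(): hands the job in; it is judged then, once.
The state is a dict: "time_s": time; "qpos": joint angles; "qvel": joint speeds; "effort": joint torques, N m; "ee_pos": TCP position; "ee_rot": TCP orientation; "force": force on the tool from outside, world axes, zero at the start; "torque": the same for the moment, N m; "gripper_width": finger opening in mm; "gripper_force": force on a finger pad.
Only numpy, scipy, OpenCV 4.12 (cv2) and the standard library are available. Lean on these libraries where they do the work, as an engineer would, in place of code of your own. Each camera call takes 0.05 s, during which the arm holds its last target. There are 200 camera calls.

## Task

Get the aluminium angle offcut ready for drilling: first clear the deep socket off the drilling board into the open drawer of the small drawer unit. Then set the offcut on the board's bed with the back of its upright leg flat against the fence and its end up against the stop block, and push it firmly against the fence and down onto the bed at the same time; finish while still holding it pressed there. Do not knock over the oil bottle or the jar.

Things in the scene. Friction and masses are not known exactly. Their poses are not given: they have to be found in the camera images.
- angle: the aluminium angle offcut: L section, 8 mm thick, 80 mm long, about 0.15 kg. At the start it is on the bench, its 50 mm leg lying flat, its 40 mm leg upright (outside sizes). Origin under the centre of the lying leg, on the underside; x points out of the back (outer face) of the upright leg, away from the lying leg; y along the 80 mm length; z up
- angle_leg (a point): centre of the offcut's upright leg: half-way along the 80 mm length, mid-thickness, 20 mm above the underside; axes as the offcut. The lying leg covers x from -46 to +4 mm of this point, its upper face 12 mm below it
- angle_heel (a point): outer corner (heel) of the offcut, half-way along its length, where the back of the upright leg meets the underside; axes as the offcut
- socket: the deep socket: plain steel cylinder 30 mm in diameter, 60 mm tall, about 0.15 kg, standing upright on the drilling board's bed at the start; origin at the centre of its lower end
- socket_center (a point): centre of the deep socket, half-way up; z along its length
- bed: the drilling board, fixed to the bench: plywood base 160 x 200 x 15 mm, on it a dark steel bed plate 190 mm long reaching 125 mm out from the fence, its surface 20 mm above the bench. Origin on the bench under the centre of the base, 50 mm from the fence's face; axes as the corner point
- fence: the board's fence: fixed steel bar 16 mm thick, 180 mm long, standing 25 mm above the bed, along the board's edge farther from the robot; same origin and axes as the bed
- corner (a point): where the bed meets the fence's face, half-way along the fence. x points squarely into the fence (away from the robot), y along the fence, z up
- stop_face (a point): the stop block, fixed on the bed against the fence's +y half (where along the fence varies): steel, 30 mm across the bed, 20 mm along the fence, 25 mm tall. This point is at the foot of its stopping face, on the bed, 15 mm from the fence; axes as the corner point. The face looks to -y, where the offcut goes
- drawer_open (a point): on the inner floor (80 mm above the bench) of the drawer unit's open top drawer, amid the open part. x points into the unit, z up. Inside: y -69 to +69 mm, front wall 51 mm to -x, the unit's front edge 52 mm or more to +x. Side walls rise 38 mm above this floor, the front panel 48 mm, the unit 60 mm. The drawer slides lightly
- oil: bystander: white oil bottle with a black cap, 52 mm diameter, 150 mm tall, standing; origin at its foot, z up
- jar: bystander: glass jar with a steel lid, 60 mm diameter, 65 mm tall, standing; origin at its foot, z up

How it is judged:
By the outcome, as a careful person would: the job done as asked, in the order asked, and still so for the second after the job is handed in, while the arm keeps its last pose, push and grip.
It also fails if it takes over 72 s, if anything falls off the work surface, if the arm or the gripper's body presses on something with over 40 N, if the wrist force passes 120 N, or if a joint passes its speed limit or range.

## Working session

There is one attempt and no reset: what is moved stays moved. The work goes in short steps, Python scripts to look and compute and a tool call to move; the robot and the scene stay as the last step left them, time stands still between calls to the robot, and variables do not carry over. Pictures are saved under pics/ and viewed, at most 10 in all, crops included, and the job is handed in when it is done.

Besides the shell and the picture viewer there is one more tool, called after "Call:" as a command line: name --pt "numbers of a row" for each row, then --argument value for the rest. servo_tool: Moves the arm, as the interface text tells. Its arguments: {"type":"object","properties":{"rows":{"type":"array"},"force":{"type":"number"}},"required":["rows"]}

```bash
mkdir -p pics; ls
python3 - <<'E'
from workcell import state, vision, job_done, env
import cv2
print(state()); print(env.pinch_z)
for n in("scene","top","wrist"):
    print(n,vision.camera_info(n))
    cv2.imwrite(f"pics/{n}0.png",vision.grab_frame(n)[:,:,::-1])
E
```

```text
pics
{'time_s': 0.0, 'qpos': array([ 7.51159511e+01,  1.83518291e+01,  8.97087014e+01, -2.72035578e-03,
        7.20446365e+01, -1.14611829e+00]), 'qvel': array([-0.06532195, -0.02866554, -0.05361177, -0.05809367, -0.00826239,
       -0.05947065]), 'effort': array([ 1.45893551e-03, -4.12467706e+01, -2.31982791e+01,  7.28265988e-02,
        4.56990651e-02, -1.51758968e-04]), 'ee_pos': array([136.42120707, 557.99124282, 189.4029027 ]), 'ee_rot': array([-1.79894802e+02,  4.82232489e-04,  1.66262911e+02]), 'force': array([-0.43195652, -0.97442147,  0.87107368]), 'torque': array([ 0.00534416,  0.00485606, -0.01940297]), 'gripper_force': 0.0, 'gripper_width': 91.09975126188048}
18.8
scene {'vertical_fov': 45.8353114357714, 'cx': 287.9548215505868, 'cy': 212.78331295431596, 'T': array([[ 6.33862904e-01, -5.32013147e-01,  5.61408791e-01,
         1.18971937e+03],
       [ 7.73285186e-01,  4.50685470e-01, -4.45996220e-01,
        -5.03782159e+02],
       [-1.57429320e-02,  7.16829560e-01,  6.97070686e-01,
         8.61797063e+02],
       [ 0.00000000e+00,  0.00000000e+00,  0.00000000e+00,
   
[... 203 characters left out ...]
2],
       [-9.99488506e-01, -2.94288760e-02, -1.25166849e-02,
        -7.74689934e+00],
       [-1.46380183e-02,  7.30097504e-02,  9.97223799e-01,
         1.23217172e+03],
       [ 0.00000000e+00,  0.00000000e+00,  0.00000000e+00,
         1.00000000e+00]])}
wrist {'vertical_fov': 65.70646984690485, 'cx': 279.5348253083651, 'cy': 206.49219421697353, 'T': array([[ 2.36508046e-01, -9.37853492e-01, -2.53958211e-01,
         6.42245082e+01],
       [ 9.71629459e-01,  2.28186516e-01,  6.21860708e-02,
         5.74894873e+02],
       [-3.71584201e-04, -2.61460785e-01,  9.65214028e-01,
         3.85149735e+02],
       [ 0.00000000e+00,  0.00000000e+00,  0.00000000e+00,
         1.00000000e+00]])}
```

View pics/top0.png

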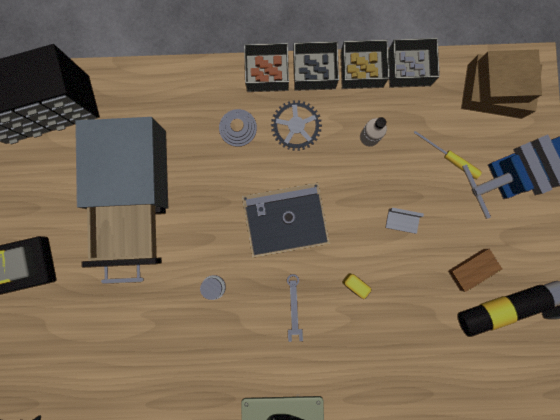

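View pics/scene0.png

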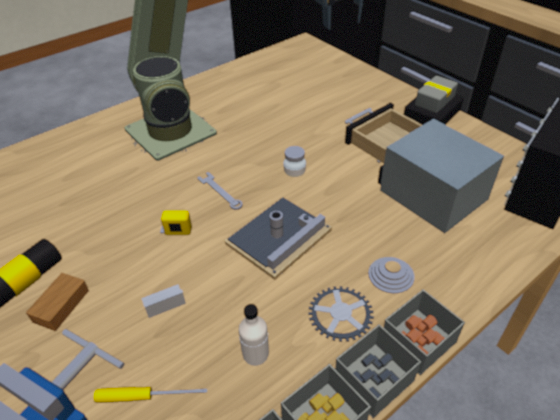

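```bash
cat > h.py <<'E'
import numpy as np, cv2
from workcell import state, vision, env
def ray(n,u,v,info=None):
    i=info or vision.camera_info(n); f=210/np.tan(np.radians(i["vertical_fov"]/2))
    a,b=u-i["cx"],v-i["cy"]
    if n=="wrist":
        r=np.hypot(a,b)+1e-9; t=r/f; d=np.array([np.sin(t)*a/r,-np.sin(t)*b/r,-np.cos(t)])
    else: d=np.array([a/f,-b/f,-1])
    return i["T"][:3,3],i["T"][:3,:3]@d
def at(n,u,v,z,info=None):
    o,d=ray(n,u,v,info); return (o+d*(z-o[2])/d[2]).round(1)
E
python3 - <<'E'
import cv2,numpy as np
t=cv2.imread('pics/top0.png');s=cv2.imread('pics/scene0.png')
z=lambda im,x,y,w,h,k:cv2.resize(im[y:y+h,x:x+w],None,fx=k,fy=k,interpolation=cv2.INTER_CUBIC)
a=z(t,240,180,100,75,4); b=z(t,380,195,50,37.5.__int__(),8)[:300]; b=cv2.resize(b,(400,300))
c=z(t,75,115,100,175,3); 
d=z(s,220,195,115,82,4)[:300,:400]; e=z(s,138,280,50,37,8); e=cv2.resize(e,(400,300))
cv2.imwrite('pics/c1.png',np.vstack([np.hstack([a,b]),np.hstack([d,e])]))
cv2.imwrite('pics/c2.png',c)
E
```

```text
(no output)
```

View pics/c1.png

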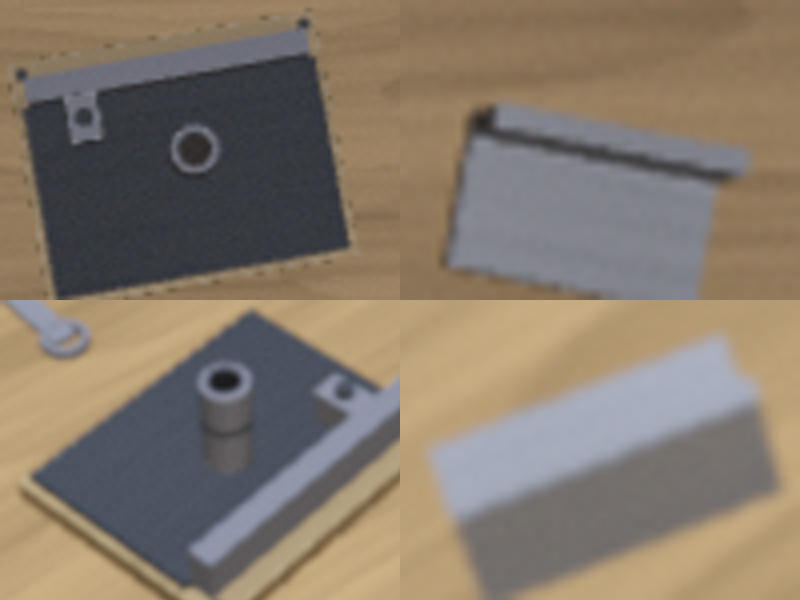

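View pics/c2.png

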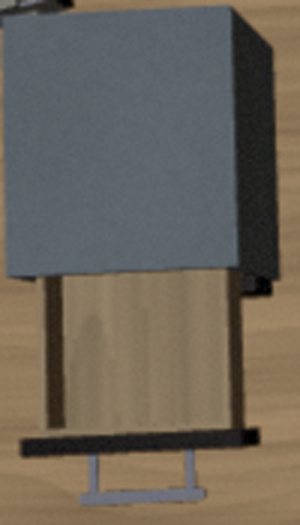

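Run:
```python
from h import *
I=vision.camera_info("top")
A=lambda x,y:(240+(x+.5)/4-.5,180+(y+.5)/4-.5)
B=lambda x,y:(380+(x+.5)/8-.5,195+(y+.5)/8.108-.5)
C=lambda x,y:(75+(x+.5)/3-.5,115+(y+.5)/3-.5)
def p(l,uv,z): r=at("top",*uv,z,I); print(l,r); return r
L=p("fenceL near",A(24,104),45);R=p("fenceR near",A(311,55),45)
L2=p("fenceL far",A(22,77),45);R2=p("fenceR far",A(308,28),45)
d=R-L; print("fence yaw (normal):",np.degrees(np.arctan2(d[1],d[0]))+90, np.hypot(*d[:2]))
p("bed near L z20",A(55,299),20);p("bed near R z20",A(350,245),20)
p("stop face fence end",A(97,92),45);p("stop face near end",A(102,138),45);p("stop left near",A(73,143),45)
p("socket",A(195,149),80)
p("socket outer L",A(170,149),80);p("socket R",A(220,149),80)
a=p("leg far R z40",B(749,150),40);b=p("leg far L",B(493,104),40)
c=p("leg near R",B(745,175),40);e=p("leg nearL",B(488,127),40)
d=a-b;print("angle yaw",np.degrees(np.arctan2(d[1],d[0]))+90,np.hypot(*d[:2]))
p("lying near L z8",B(445,266),8);p("lying leg R far z8",B(716,183),8);p("lying farL",B(472,140),8)
p("drw floor nearL",C(65,428),80);p("floor nearR",C(229,428),80)
p("panel top nearL",C(20,452),128);p("panel R",C(259,442),128);p("panel far L",C(20,435),128);p("panel far R",C(259,428),128)
p("unit front L",C(8,275),140);p("unit R",C(239,268),140)
p("wall inner R",C(231,400),118);p("wall inner L",C(48,400),118)
S=vision.camera_info("scene")
p("oil cap top",(379,121.5),150)
print("oil foot", at("scene",256,355,0,S),"jar lid", at("top",211,287,65,I))
D=lambda x,y:(220+(x+.5)/4-.5,195+(y+.5-300)/4-.5)
print("scene socket top",at("scene",*D(225,381),80,S))
E_=lambda x,y:(138+(x+.5)/8-.5,280+(y-300+.5)/8.108-.5)
for q in[(758,398),(460,518)]:print("scene leg outer top",at("scene",*E_(*q),40,S))
```

```text
fenceL near [584.3  76.7  45. ]
fenceR near [ 609.7 -103.7   45. ]
fenceL far [601.3  77.5  45. ]
fenceR far [ 626.7 -102.4   45. ]
fence yaw (normal): 8.014461285646746 182.1793621681666
bed near L z20 [461.9  61.8  20. ]
bed near R z20 [ 490.7 -126.1   20. ]
stop face fence end [590.4  30.8  45. ]
stop face near end [561.5  28.5  45. ]
stop left near [558.9  46.7  45. ]
socket [550.6 -28.7  80. ]
socket outer L [551.1 -13.6  80. ]
socket R [550.2 -43.8  80. ]
leg far R z40 [ 549.2 -490.1   40. ]
leg far L [ 565.8 -411.5   40. ]
leg near R [ 541.6 -488.4   40. ]
leg nearL [ 558.7 -409.6   40. ]
angle yaw -11.925390807715615 80.33380359475082
lying near L z8 [ 517.4 -404.3    8. ]
lying leg R far z8 [ 541.1 -491.9    8. ]
lying farL [ 557. -415.    8.]
drw floor nearL [466.2 438.8  80. ]
floor nearR [462.5 306.   80. ]
panel top nearL [449.1 455.2 128. ]
panel R [451.6 269.8 128. ]
panel far L [462.2 455.2 128. ]
panel far R [462.3 269.7 128. ]
unit front L [585.5 459.6 140. ]
unit R [585.6 280.8 140. ]
wall inner R [484.6 293.9 118. ]
wall inner L [488.7 437.4 118. ]
oil cap top [ 759.8 -242.6  150. ]
oil foot [ 759.6 -248.3    0. ] jar lid [386.3 164.3  65. ]
scene socket top [547.7 -28.6  80. ]
scene leg outer top [ 633.2 -211.5   40. ]
scene leg outer top [ 615.3 -289.3   40. ]
```

Run:
```python
from h import *
I=vision.camera_info("top");S=vision.camera_info("scene")
B=lambda x,y:(380+(x-400+.5)/8-.5,195+(y+.5)/8.108-.5)
def p(l,uv,z): r=at("top",*uv,z,I); print(l,r); return r
a=p("leg far R z40",B(749,150),40);b=p("leg far L",B(493,104),40)
c=p("leg near R",B(745,175),40);e=p("leg nearL",B(488,127),40)
d=a-b;print("angle yaw",np.degrees(np.arctan2(d[1],d[0]))+90,np.hypot(*d[:2]))
p("lying near L z8",B(445,266),8);p("lying farR",B(716,183),8);p("lying farL",B(472,140),8)
E_=lambda x,y:(138+(x-400+.5)/8-.5,280+(y-300+.5)/8.108-.5)
for q in[(758,398),(460,518)]:print("scene leg outer top",at("scene",*E_(*q),40,S))
w=vision.camera_info("wrist");s=state()
print(w["T"][:3,3]-s["ee_pos"])
```

```text
leg far R z40 [ 552.9 -366.    40. ]
leg far L [ 569.5 -287.1   40. ]
leg near R [ 545.2 -364.4   40. ]
leg nearL [ 562.4 -285.2   40. ]
angle yaw -11.881338233917191 80.62735267885209
lying near L z8 [ 521.1 -276.9    8. ]
lying farR [ 544.8 -364.6    8. ]
lying farL [ 560.8 -287.4    8. ]
scene leg outer top [ 567.2 -290.1   40. ]
scene leg outer top [ 550.9 -366.2   40. ]
[-72.24383969  16.76562962 195.62490965]
```

```bash
cat >> h.py <<'E'
from scipy.spatial.transform import Rotation as Ro
def go(p,yaw_y=None):
    "print shift/200 and turn/90 to bring measured TCP to p, tool y axis at yaw_y (world deg)"
    s=state(); R=Ro.from_euler("xyz",s["ee_rot"],degrees=True).as_matrix()
    cur=np.degrees(np.arctan2(R[1,1],R[0,1])); d=R.T@(np.array(p)-s["ee_pos"])
    t=0 if yaw_y is None else -((yaw_y-cur+90)%180-90)
    print("t",round(s["time_s"],2),"pos",s["ee_pos"].round(1),"yawy",cur.round(2),"F",s["force"].round(1),"w",round(s["gripper_width"],1),"| shift",(d/200).round(4),"turn",round(t/90,4))
E
python3 -c "
from h import *
go([550,-29,190])"
```

```text
t 0.15 pos [136.5 558.2 189.6] yawy 76.26 F [0.9 0.1 0.3] w 91.2 | shift [-2.7057e+00 -2.3608e+00  1.3000e-03] turn 0.0
```

Call:
servo_tool --pt "-0.15 -0.13 0 0 1" --pt "-0.3 -0.26 0 0 1" --pt "-0.45 -0.39 0 0 1" --pt "-0.6 -0.52 0 0 1" --pt "-0.75 -0.65 0 0 1" --pt "-0.9 -0.78 0 0 1" --force 30

```text
time_s: 0.65
ee_pos: [274.9, 362.5, 190.1]
ee_rot: [-180.0, 0.0, 166.3]
force: [0.5, 0.2, 0.3]
gripper_width: 91.4
gripper_force: 0.0
```

Call:
servo_tool --pt "-0.15 -0.13 0 0 1" --pt "-0.3 -0.26 0 0 1" --pt "-0.45 -0.39 0 0 1" --pt "-0.6 -0.52 0 0 1" --pt "-0.75 -0.65 0 0 1" --pt "-0.9 -0.78 0 0 1"

```text
time_s: 1.15
ee_pos: [412.7, 168.1, 190.3]
ee_rot: [180.0, 0.0, 166.3]
force: [-0.1, 0.3, -0.0]
gripper_width: 91.0
gripper_force: 0.0
```

Call:
servo_tool --pt "-0.15 -0.13 0 0 1" --pt "-0.3 -0.26 0 0 1" --pt "-0.45 -0.39 0 0 1" --pt "-0.6 -0.52 0 0 1" --pt "-0.75 -0.65 0 0 1" --pt "-0.9 -0.78 0 0 1" --pt "-0.9 -0.78 0 0 1" --pt "-0.9 -0.78 0 0 1" --pt "-0.9 -0.78 0 0 1"

```text
time_s: 1.9
ee_pos: [549.3, -24.0, 189.7]
ee_rot: [180.0, -0.1, 166.2]
force: [0.4, 0.5, 0.4]
gripper_width: 91.0
gripper_force: 0.0
```

```bash
python3 -c "
from h import *
go([550,-29,48])
cv2.imwrite('pics/w1.png',vision.grab_frame('wrist')[:,:,::-1])
i=vision.camera_info('wrist');np.save('w1.npy',i['T'])"
```

```text
t 1.9 pos [549.3 -24.  189.7] yawy 76.23 F [0.4 0.5 0.4] w 91.0 | shift [-0.0107 -0.0236  0.7085] turn 0.0
```

View pics/w1.png

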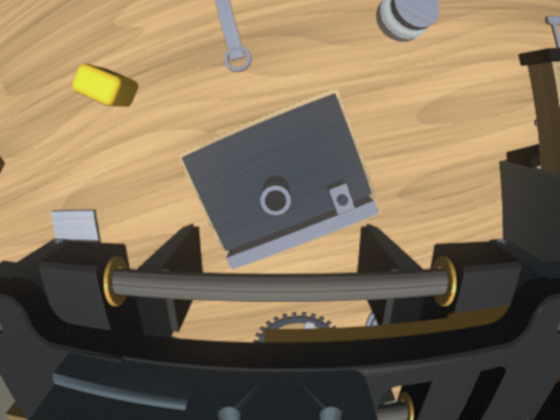

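```bash
python3 -c "
from h import *
i=vision.camera_info('wrist');i['T']=np.load('w1.npy')
for l,u,v,z in [('socket',276,200,80),('fence far-end near edge',228,253,45),('fence L near',375,197,45),('stop a',331,187,45),('stop b',341,213,45)]: print(l,at('wrist',u,v,z,i))
im=cv2.imread('pics/w1.png')[140:280,170:390];cv2.imwrite('pics/w1c.png',cv2.resize(im,None,fx=3.6,fy=3.6,interpolation=cv2.INTER_CUBIC))"
```

```text
socket [550.  -27.9  80. ]
fence far-end near edge [606.  -98.7  45. ]
fence L near [580.8  77.2  45. ]
stop a [558.3  30.8  45. ]
stop b [589.6  35.9  45. ]
```

View pics/w1c.png

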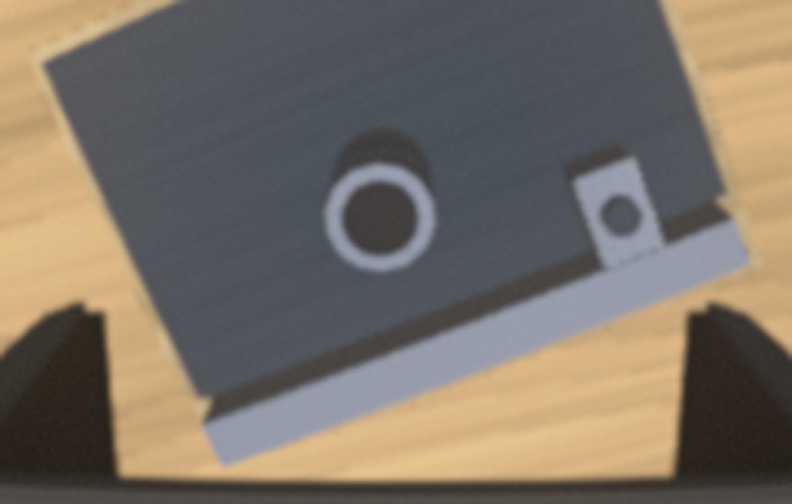

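```bash
python3 -c "
from h import *
i=vision.camera_info('wrist');i['T']=np.load('w1.npy')
P={}
for l,u,v,z in [('socket',380,217,80),('fR',205,423,45),('fL',728,222,45),('sa',572,181,45),('sb',605,268,45)]:
  P[l]=at('wrist',170+(u+.5)/3.6-.5,140+(v+.5)/3.6-.5,z,i); print(l,P[l])
d=P['fL']-P['fR'];print(np.degrees(np.arctan2(d[1],d[0]))-90,np.linalg.norm(d))
go(list(P['socket'][:2])+[48])"
```

```text
socket [549.8 -28.6  80. ]
fR [ 610.7 -101.9   45. ]
fL [584.8  72.8  45. ]
sa [560.8  27.5  45. ]
sb [590.   32.1  45. ]
8.432911950565611 176.6094561454737
t 1.95 pos [549.1 -23.5 189.9] yawy 76.29 F [ 0.1 -0.2 -0.4] w 91.4 | shift [-0.0104 -0.0242  0.7097] turn 0.0
```

Call:
servo_tool --pt "-0.01 -0.024 0.1 0 1" --pt "-0.01 -0.024 0.25 0 1" --pt "-0.01 -0.024 0.4 0 1" --pt "-0.01 -0.024 0.55 0 1" --pt "-0.01 -0.024 0.65 0 1" --pt "-0.01 -0.024 0.7 0 1" --pt "-0.01 -0.024 0.7 0 1" --pt "-0.01 -0.024 0.7 0 0" --pt "-0.01 -0.024 0.7 0 0" --pt "-0.01 -0.024 0.7 0 0" --pt "-0.01 -0.024 0.7 0 0" --pt "-0.01 -0.024 0.7 0 0" --pt "-0.01 -0.024 0.7 0 0" --pt "-0.01 -0.024 0.7 0 0" --pt "-0.01 -0.024 0.7 0 0" --pt "-0.01 -0.024 0.7 0 0" --force 30

```text
time_s: 3.28
ee_pos: [550.8, -29.5, 50.3]
ee_rot: [180.0, 0.0, 166.3]
force: [0.6, 0.1, 0.2]
gripper_width: 34.2
gripper_force: 0.0
```

Call:
servo_tool --pt "0 0 0 0 0" --pt "0 0 -0.1 0 0" --pt "0 0 -0.25 0 0" --pt "0 0 -0.4 0 0" --pt "0 0 -0.55 0 0" --pt "0 0 -0.7 0 0" --pt "0 0 -0.8 0 0" --pt "0 0 -0.85 0 0" --pt "0 0 -0.85 0 0"

```text
time_s: 4.03
ee_pos: [551.9, -29.5, 222.3]
ee_rot: [180.0, 0.2, 166.3]
force: [0.4, -0.5, -0.1]
gripper_width: 28.8
gripper_force: 30.0
```

```bash
python3 -c "
from h import *
go([517,366,220])"
```

```text
t 4.03 pos [551.9 -29.5 222.3] yawy 76.26 F [ 0.4 -0.5 -0.1] w 28.8 | shift [0.6393 1.8796 0.0102] turn 0.0
```

Call:
servo_tool --pt "0.04 0.1 0 0 0" --pt "0.1 0.28 0 0 0" --pt "0.16 0.46 0 0 0" --pt "0.22 0.64 0 0 0" --pt "0.28 0.82 0 0 0" --pt "0.32 0.94 0 0 0"

```text
time_s: 4.53
ee_pos: [531.5, 171.2, 217.8]
ee_rot: [-180.0, -0.2, 166.3]
force: [0.9, -0.6, -1.2]
gripper_width: 28.6
gripper_force: 30.0
```

Call:
servo_tool --pt "0.06 0.18 0 0 0" --pt "0.12 0.36 0 0 0" --pt "0.18 0.54 0 0 0" --pt "0.24 0.7 0 0 0" --pt "0.28 0.84 0 0 0" --pt "0.31 0.91 0 0 0" --pt "0.32 0.94 0 0 0" --pt "0.32 0.94 0 0 0" --pt "0.32 0.94 0 0 0"

```text
time_s: 5.28
ee_pos: [515.6, 364.8, 219.3]
ee_rot: [-179.9, -0.0, 166.2]
force: [-0.4, -0.2, -1.3]
gripper_width: 28.2
gripper_force: 30.0
```

```bash
python3 -c "
from h import *
go([517,366,113])
cv2.imwrite('pics/w2.png',vision.grab_frame('wrist')[:,:,::-1]);cv2.imwrite('pics/s2.png',vision.grab_frame('scene')[:,:,::-1])
a=cv2.imread('pics/w2.png');b=cv2.imread('pics/s2.png')
cv2.imwrite('pics/c3.png',np.hstack([cv2.resize(a,(400,300)),cv2.resize(b[60:270,280:560],(400,300))]))"
```

```text
t 5.28 pos [515.6 364.8 219.3] yawy 76.24 F [-0.4 -0.2 -1.3] w 28.2 | shift [-0.0058  0.0086  0.5314] turn 0.0
```

View pics/c3.png

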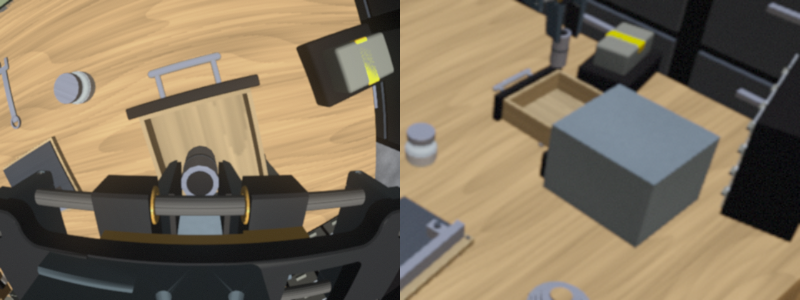

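Call:
servo_tool --pt "0 0 0.08 0 0" --pt "0 0 0.2 0 0" --pt "0 0 0.32 0 0" --pt "0 0 0.42 0 0" --pt "0 0 0.48 0 0" --pt "0 0 0.51 0 0" --pt "0 0 0.525 0 0" --pt "0 0 0.53 0 0" --pt "0 0 0.53 0 0"

```text
time_s: 6.13
ee_pos: [516.4, 366.1, 115.2]
ee_rot: [179.9, 0.1, 166.2]
force: [-0.2, 0.5, -0.5]
gripper_width: 28.0
gripper_force: 30.0
```

```bash
python3 -c "
from h import *
go([517,366,111])"
```

```text
t 6.13 pos [516.4 366.1 115.2] yawy 76.22 F [-0.2  0.5 -0.5] w 28.0 | shift [-0.0031  0.0004  0.0209] turn 0.0
```

Call:
servo_tool --pt "0 0 0.01 0 0" --pt "0 0 0.015 0 0" --pt "0 0 0.02 0 0" --pt "0 0 0.02 0 0" --pt "0 0 0.02 0 0"

```text
time_s: 6.55
ee_pos: [515.7, 366.3, 110.4]
ee_rot: [180.0, 0.0, 166.3]
force: [0.1, -0.6, -1.4]
gripper_width: 28.5
gripper_force: 30.0
```

Call:
servo_tool --pt "0 0 0 0 0.6" --pt "0 0 0 0 0.6" --pt "0 0 0 0 0.6" --pt "0 0 0 0 0.6" --pt "0 0 0 0 0.6" --pt "0 0 0 0 0.6" --pt "0 0 -0.1 0 0.6" --pt "0 0 -0.25 0 0.6" --pt "0 0 -0.4 0 0.6" --pt "0 0 -0.5 0 0.6" --pt "0 0 -0.6 0 0.6" --pt "0 0 -0.6 0 0.6"

```text
time_s: 7.55
ee_pos: [517.6, 367.5, 235.3]
ee_rot: [179.6, 0.3, 166.3]
force: [0.3, -0.6, 1.0]
gripper_width: 54.5
gripper_force: 0.0
```

```bash
python3 -c "
from h import *
go([557,-326,180],-11.9)"
```

```text
t 7.55 pos [517.6 367.5 235.3] yawy 76.26 F [ 0.3 -0.6  1. ] w 54.5 | shift [-1.0133 -3.3233  0.2595] turn 0.9795
```

Call:
servo_tool --pt "-0.03 -0.1 0 0 0.6" --pt "-0.08 -0.27 0 0 0.6" --pt "-0.13 -0.44 0 0 0.6" --pt "-0.18 -0.61 0 0 0.6" --pt "-0.23 -0.78 0 0 0.6" --pt "-0.29 -0.95 0 0 0.6"

```text
time_s: 8.05
ee_pos: [526.0, 166.2, 229.2]
ee_rot: [-180.0, -0.1, 166.3]
force: [0.0, -1.0, -0.0]
gripper_width: 54.7
gripper_force: 0.0
```

Call:
servo_tool --pt "-0.05 -0.17 0 0 0.6" --pt "-0.1 -0.34 0 0 0.6" --pt "-0.15 -0.51 0 0 0.6" --pt "-0.2 -0.68 0 0 0.6" --pt "-0.25 -0.82 0 0 0.6" --pt "-0.29 -0.95 0 0 0.6"

```text
time_s: 8.55
ee_pos: [537.6, -32.5, 229.2]
ee_rot: [-180.0, -0.1, 166.2]
force: [0.3, 0.2, 0.1]
gripper_width: 54.5
gripper_force: 0.0
```

Call:
servo_tool --pt "-0.05 -0.17 0 0 0.6" --pt "-0.1 -0.34 0 0 0.6" --pt "-0.15 -0.51 0 0 0.6" --pt "-0.2 -0.68 0 0 0.6" --pt "-0.25 -0.82 0 0 0.6" --pt "-0.28 -0.92 0 0 0.6"

```text
time_s: 9.05
ee_pos: [548.4, -225.2, 228.8]
ee_rot: [-180.0, -0.1, 166.2]
force: [-0.2, 0.5, -0.8]
gripper_width: 54.6
gripper_force: 0.0
```

Call:
servo_tool --pt "-0.04 -0.13 0 0.07 0.6" --pt "-0.08 -0.26 0 0.14 0.6" --pt "-0.12 -0.38 0 0.21 0.6" --pt "-0.15 -0.48 0 0.28 0.6" --pt "-0.15 -0.5 0 0.36 0.6" --pt "-0.15 -0.5 0 0.44 0.6" --pt "-0.15 -0.5 0 0.52 0.6" --pt "-0.15 -0.5 0 0.6 0.6" --pt "-0.15 -0.5 0 0.68 0.6" --pt "-0.15 -0.5 0 0.76 0.6" --pt "-0.15 -0.5 0 0.84 0.6" --pt "-0.15 -0.5 0 0.91 0.6" --pt "-0.15 -0.5 0 0.96 0.6" --pt "-0.15 -0.5 0 0.98 0.6" --pt "-0.15 -0.5 0 0.98 0.6" --pt "-0.15 -0.5 0 0.98 0.6"

```text
time_s: 10.38
ee_pos: [553.9, -326.6, 229.2]
ee_rot: [-179.9, -0.0, 78.1]
force: [-0.6, 0.0, -0.1]
gripper_width: 54.9
gripper_force: 0.0
```

```bash
python3 -c "
from h import *
go([557,-326,120],-11.9)
np.save('w3.npy',vision.camera_info('wrist')['T'])
cv2.imwrite('pics/w3.png',vision.grab_frame('wrist')[:,:,::-1])"
```

```text
t 10.38 pos [ 553.9 -326.6  229.2] yawy -11.88 F [-0.6  0.  -0.1] w 54.9 | shift [0.0057 0.0151 0.5461] turn 0.0002
```

View pics/w3.png

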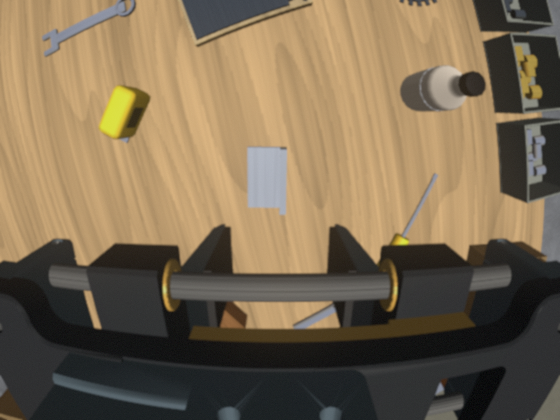

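```bash
python3 -c "
from h import *
i=vision.camera_info('wrist');i['T']=np.load('w3.npy')
for u,v in [(279.5,148),(287,147),(279.5,214),(285,214.5)]: print(at('wrist',u,v,40,i))
im=cv2.imread('pics/w3.png')[135:225,230:310];cv2.imwrite('pics/w3c.png',cv2.resize(im,None,fx=6,fy=6,interpolation=cv2.INTER_CUBIC))"
```

```text
[ 561.5 -286.8   40. ]
[ 570.4 -287.5   40. ]
[ 544.9 -366.3   40. ]
[ 551.4 -368.3   40. ]
```

View pics/w3c.png

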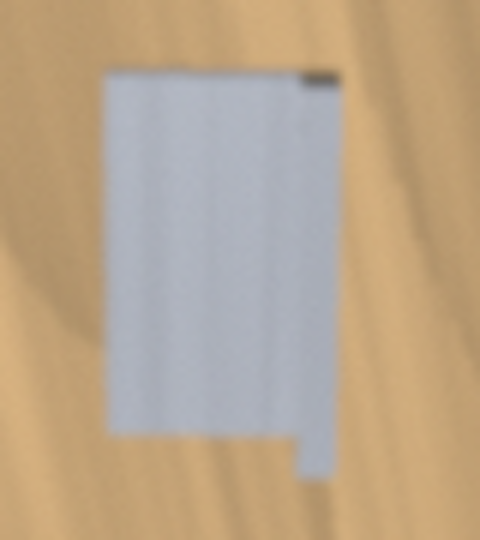

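```bash
python3 -c "
from h import *
i=vision.camera_info('wrist');i['T']=np.load('w3.npy')
q=[at('wrist',230+(x+.5)/6-.5,135+(y+.5)/6-.5,40,i) for x,y in [(302,86),(341,86),(296,481),(337,481)]];print(q)
m=np.mean(q,0);d=q[1]+q[0]-q[2]-q[3];y=np.degrees(np.arctan2(d[1],d[0]))-90;print(m,y)
go([m[0],m[1],28],y)"
```

```text
[array([ 561.7, -288. ,   40. ]), array([ 569.3, -289.6,   40. ]), array([ 543.9, -367.1,   40. ]), array([ 552.2, -368.8,   40. ])]
[ 556.775 -328.375   40.   ] -12.432963403245964
t 10.43 pos [ 554.  -326.6  229.4] yawy -11.89 F [ 0.2  0.1 -0.2] w 54.7 | shift [-0.0063  0.0164  1.0072] turn 0.0061
```

Call:
servo_tool --pt "-0.003 0.016 0.1 0 0.6" --pt "-0.003 0.016 0.25 0 0.6" --pt "-0.003 0.016 0.4 0 0.6" --pt "-0.003 0.016 0.55 0 0.6" --pt "-0.003 0.016 0.7 0 0.6" --pt "-0.003 0.016 0.82 0 0.6" --pt "-0.003 0.016 0.9 0 0.6" --pt "-0.003 0.016 0.95 0 0.6" --pt "-0.003 0.016 0.97 0 0.6" --pt "-0.003 0.016 0.97 0 0.6" --pt "-0.003 0.016 0.97 0 0.6"

```text
time_s: 11.35
ee_pos: [558.0, -328.4, 37.1]
ee_rot: [179.9, 0.0, 78.1]
force: [-0.7, -0.8, 0.1]
gripper_width: 55.0
gripper_force: 0.0
```

```bash
python3 -c "
from h import *
go([557,-327.5,27.5],-12)"
```

```text
t 11.35 pos [ 558.  -328.4   37.1] yawy -11.93 F [-0.7 -0.8  0.1] w 55.0 | shift [ 0.0036 -0.0057  0.0482] turn 0.0008
```

Call:
servo_tool --pt "0 -0.004 0.02 0 0.6" --pt "0 -0.004 0.04 0 0.6" --pt "0 -0.004 0.047 0 0.6" --pt "0 -0.004 0.047 0 0.6" --pt "0 -0.004 0.047 0 0" --pt "0 -0.004 0.047 0 0" --pt "0 -0.004 0.047 0 0" --pt "0 -0.004 0.047 0 0" --pt "0 -0.004 0.047 0 0" --pt "0 -0.004 0.047 0 0" --pt "0 -0.004 0.047 0 0" --pt "0 -0.004 0.047 0 0" --pt "0 -0.004 0.047 0 0" --pt "0 -0.004 0.047 0 0" --pt "0 -0.004 0.047 0 0" --pt "0 -0.004 0.047 0 0" --force 40

```text
time_s: 12.68
ee_pos: [556.5, -327.8, 26.8]
ee_rot: [-180.0, -0.0, 78.1]
force: [0.2, -0.4, 0.0]
gripper_width: 0.1
gripper_force: 0.0
```

Call:
servo_tool --pt "0 0 -0.02 0 0" --pt "0 0 -0.06 0 0" --pt "0 0 -0.14 0 0" --pt "0 0 -0.24 0 0" --pt "0 0 -0.34 0 0" --pt "0 0 -0.42 0 0" --pt "0 0 -0.45 0 0" --pt "0 0 -0.45 0 0" --pt "0 0 -0.45 0 0"

```text
time_s: 13.43
ee_pos: [556.3, -327.7, 116.8]
ee_rot: [180.0, -0.0, 78.1]
force: [0.8, 0.4, -0.2]
gripper_width: 0.4
gripper_force: 0.0
```

```bash
python3 -c "
from h import *
a=vision.grab_frame('wrist')[:,:,::-1];b=vision.grab_frame('scene')[:,:,::-1]
go([557,-327.5,27.5],-12)
np.save('w4.npy',vision.camera_info('wrist')['T'])
cv2.imwrite('pics/w4.png',a);cv2.imwrite('pics/s4.png',b)
cv2.imwrite('pics/c4.png',np.hstack([cv2.resize(a[90:300,140:420],(400,300)),cv2.resize(b[225:345,90:250],(400,300),interpolation=2)]))"
```

```text
t 13.53 pos [ 555.7 -327.4  115.5] yawy -11.94 F [-0.1 -1.3  0.3] w 0.7 | shift [0.0005 0.0074 0.4402] turn 0.0007
```

View pics/c4.png

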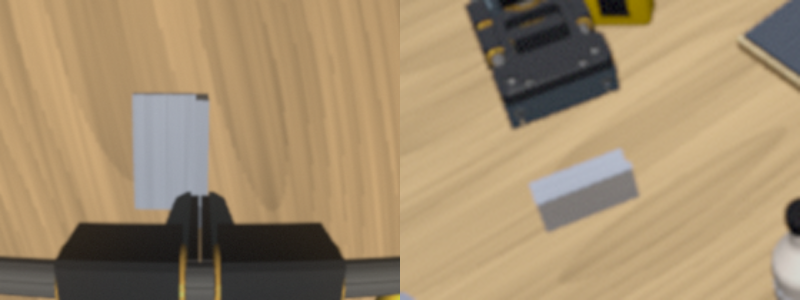

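```bash
python3 -c "
from h import *
i=vision.camera_info('wrist')
for u,v in [(140+196*.7,90+100*.7),(140+208*.7,90+100*.7),(140+195*.7,90+195*.7)]: print(at('wrist',u,v,40,i))
print('tip', at('wrist',280,226,115,i),at('wrist',280,226,135,i))
s=state();f=210/np.tan(np.radians(i['vertical_fov']/2))
for h in (0,10,18.8,30):
  c=np.linalg.inv(i['T'])@np.r_[s['ee_pos']+[0,0,h],1];r=np.hypot(c[0],c[1]);t=np.arctan2(r,-c[2]);print(h,i['cx']+f*t*c[0]/r,i['cy']-f*t*c[1]/r)
im=cv2.imread('pics/w4.png')[120:270,200:360];cv2.imwrite('pics/w4c.png',cv2.resize(im,None,fx=4,fy=4))"
```

```text
[ 561.4 -287.9   40. ]
[ 568.3 -289.3   40. ]
[ 548.7 -345.    40. ]
tip [ 557.  -320.7  115. ] [ 558.4 -314.1  135. ]
0 280.17256603324836 236.4128020212787
10 280.162027309485 242.07899148232713
18.8 280.1517711050536 247.5221225528162
30 280.13716400466274 255.15811704676452
```

View pics/w4c.png

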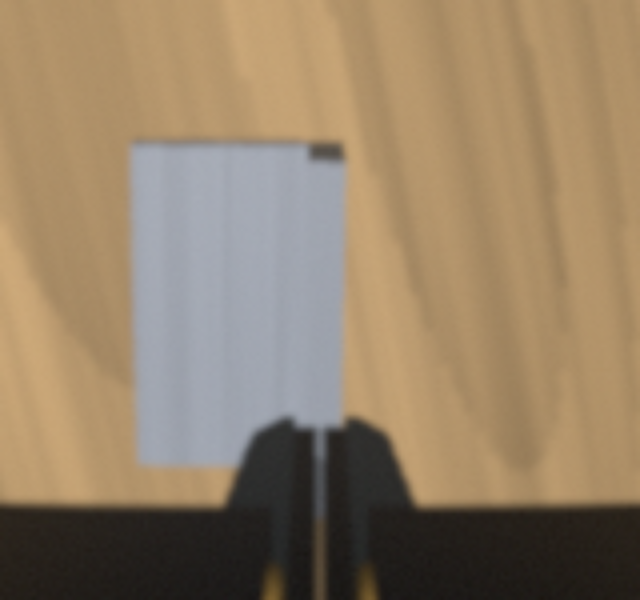

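Call:
servo_tool --pt "0 0.004 0.05 0 0.5" --pt "0 0.006 0.1 0 0.5" --pt "0 0.006 0.15 0 0.5" --pt "0 0.006 0.2 0 0.5" --pt "0 0.006 0.25 0 0.5" --pt "0 0.006 0.32 0 0.5" --pt "0 0.006 0.39 0 0.5" --pt "0 0.006 0.44 0 0.5" --pt "0 0.006 0.48 0 0.5" --pt "0 0.006 0.5 0 0.5" --pt "0 0.006 0.5 0 0.5" --pt "0 0.006 0.5 0 0.5"

```text
time_s: 14.53
ee_pos: [557.9, -328.2, 16.9]
ee_rot: [180.0, 0.0, 78.1]
force: [0.2, -0.1, -0.3]
gripper_width: 45.6
gripper_force: 0.0
```

Call:
servo_tool --pt "0 0 0 0 0" --pt "0 0 0 0 0" --pt "0 0 0 0 0" --pt "0 0 0 0 0" --pt "0 0 0 0 0" --pt "0 0 0 0 0" --pt "0 0 0 0 0" --pt "0 0 0 0 0" --pt "0 0 0 0 0" --pt "0 0 0 0 0" --pt "0 0 0 0 0" --force 40

```text
time_s: 15.45
ee_pos: [557.6, -328.1, 16.8]
ee_rot: [-180.0, -0.0, 78.1]
force: [0.2, -1.0, -0.4]
gripper_width: 0.4
gripper_force: 0.0
```

```bash
python3 -c "
from h import *
a=vision.grab_frame('wrist')[:,:,::-1];b=vision.grab_frame('top')[:,:,::-1]
print(state()['gripper_width'],state()['gripper_force'])
cv2.imwrite('pics/w5.png',a);cv2.imwrite('pics/t5.png',b)
i=vision.camera_info('wrist');s=state();f=210/np.tan(np.radians(i['vertical_fov']/2))
P=[s['ee_pos'],[561.5,-288,40],[569,-289.5,40],[552,-368,40],[544,-366.5,40]]
for p in P:
  c=np.linalg.inv(i['T'])@np.r_[p,1];r=np.hypot(c[0],c[1]);t=np.arctan2(r,-c[2]);print(i['cx']+f*t*c[0]/r,i['cy']-f*t*c[1]/r)
cv2.imwrite('pics/c5.png',np.hstack([cv2.resize(a[120:270,200:360],None,fx=3,fy=3,interpolation=2),cv2.resize(b[195:270,350:429],(316,450)*1,interpolation=2)]))"
```

```text
0.3713902944203511 0.0
280.1425877172118 236.39285704793772
271.95974205751946 181.57841940861528
286.1448846735612 181.439257271179
284.49116929253074 309.24376046216963
271.438910832288 309.4653939522108
```

View pics/c5.png

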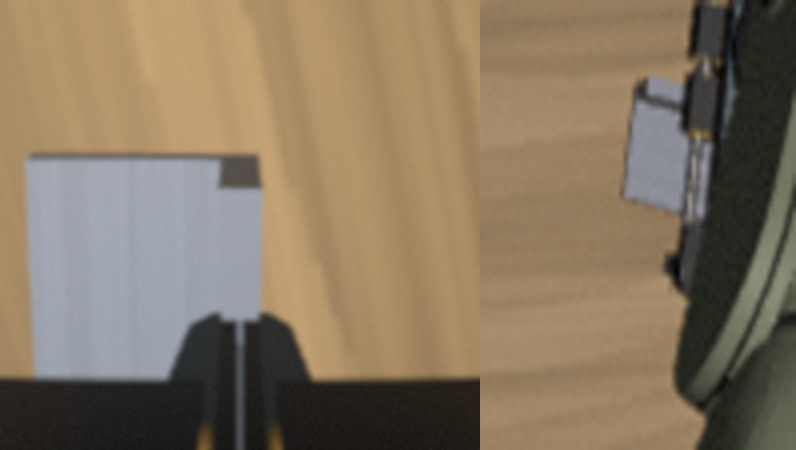

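Call:
servo_tool --pt "0 0 0 0 0.4" --pt "0 0 0 0 0.4" --pt "0 0 0 0 0.4" --pt "0 0 0 0 0.4" --pt "0 0 0 0 0.4" --pt "0 0 0 0 0.4" --pt "0 0 0.01 0 0.4" --pt "0 0 0.02 0 0.4" --pt "0 0 0.03 0 0.4" --pt "0 0 0.036 0 0.4" --pt "0 0 0.036 0 0.4" --pt "0 0 0.036 0 0.4"

```text
time_s: 16.55
ee_pos: [557.6, -328.0, 9.4]
ee_rot: [-180.0, -0.0, 78.1]
force: [0.3, 1.1, -0.7]
gripper_width: 36.4
gripper_force: 0.0
```

Call:
servo_tool --pt "0 0 0 0 0" --pt "0 0 0 0 0" --pt "0 0 0 0 0" --pt "0 0 0 0 0" --pt "0 0 0 0 0" --pt "0 0 0 0 0" --pt "0 0 0 0 0" --pt "0 0 0 0 0" --pt "0 0 0 0 0" --pt "0 0 0 0 0" --pt "0 0 0 0 0" --force 40

```text
time_s: 17.47
ee_pos: [557.6, -328.1, 9.7]
ee_rot: [-180.0, -0.0, 78.1]
force: [-1.1, -1.1, 2.0]
gripper_width: 7.9
gripper_force: 40.0
```

Call:
servo_tool --pt "0 0 -0.01 0 0" --pt "0 0 -0.03 0 0" --pt "0 0 -0.07 0 0" --pt "0 0 -0.13 0 0" --pt "0 0 -0.2 0 0" --pt "0 0 -0.28 0 0" --pt "0 0 -0.36 0 0" --pt "0 0 -0.42 0 0" --pt "0 0 -0.45 0 0" --pt "0 0 -0.45 0 0" --pt "0 0 -0.45 0 0"

```text
time_s: 18.38
ee_pos: [557.7, -328.1, 100.1]
ee_rot: [180.0, 0.0, 78.1]
force: [0.4, 0.3, -1.6]
gripper_width: 7.7
gripper_force: 40.0
```

```bash
python3 -c "
from h import *
go([572,-18.7,90],8.2)
i=vision.camera_info('wrist');a=vision.grab_frame('wrist')[:,:,::-1];cv2.imwrite('pics/w6.png',a)
f=210/np.tan(np.radians(i['vertical_fov']/2));s=state()
R=Ro.from_euler('xyz',s['ee_rot'],degrees=True).as_matrix()
# expected leg-end top corner pixels if held as gripped
for q in [(-40,-4,-30.3),(-40,4,-30.3),(-40,-46,1.7)]:
  p=s['ee_pos']+R@np.array(q);c=np.linalg.inv(i['T'])@np.r_[p,1];r=np.hypot(c[0],c[1]);t=np.arctan2(r,-c[2]);print(i['cx']+f*t*c[0]/r,i['cy']-f*t*c[1]/r)
  p=s['ee_pos']+R@(np.array(q)*[-1,1,1]);c=np.linalg.inv(i['T'])@np.r_[p,1];r=np.hypot(c[0],c[1]);t=np.arctan2(r,-c[2]);print('  other',i['cx']+f*t*c[0]/r,i['cy']-f*t*c[1]/r)
g=cv2.cvtColor(a,cv2.COLOR_BGR2GRAY);h=cv2.cvtColor(a,cv2.COLOR_BGR2HSV)
m=((h[...,1]<45)&(g>100)).astype(np.uint8)
n,l,st,ce=cv2.connectedComponentsWithStats(m)
for k in range(1,n):
  if st[k,4]>300: print(st[k],ce[k].round(1))
"
```

```text
t 18.38 pos [ 557.7 -328.1  100.1] yawy -11.94 F [ 0.4  0.3 -1.6] w 7.7 | shift [ 1.5283 -0.2499  0.05  ] turn -0.2238
272.8138895479016 314.27117623518785
  other 271.86723536412296 183.59123094714363
286.0155411582708 314.2740724960628
  other 287.24385956414096 183.60322007047867
213.89871319428454 287.51911307860155
  other 206.10558263546002 174.11224847613826
[  0   0  37  25 334] [14.5  9.6]
[ 496   45   48   63 2115] [517.5  75.1]
[ 206  174   82  100 5642] [247.5 211.7]
[445 194  43  74 373] [466.7 230.2]
```

Call:
servo_tool --pt "0.08 -0.01 0 0 0" --pt "0.2 -0.04 0 0 0" --pt "0.34 -0.06 0 0 0" --pt "0.48 -0.08 0 0 0" --pt "0.62 -0.1 0 0 0" --pt "0.74 -0.12 0 0 0" --pt "0.84 -0.13 0 0 0" --pt "0.9 -0.14 0 0 0" --pt "0.9 -0.14 0 0 0"

```text
time_s: 19.18
ee_pos: [566.9, -143.3, 99.0]
ee_rot: [-179.9, -0.1, 78.2]
force: [-0.4, 0.1, -0.5]
gripper_width: 7.5
gripper_force: 40.0
```

Call:
servo_tool --pt "0.07 -0.01 0 -0.03 0" --pt "0.16 -0.03 0 -0.07 0" --pt "0.26 -0.05 0 -0.11 0" --pt "0.36 -0.07 0 -0.15 0" --pt "0.46 -0.09 0 -0.19 0" --pt "0.56 -0.1 0 -0.224 0" --pt "0.61 -0.11 0 -0.224 0" --pt "0.63 -0.11 0 -0.224 0" --pt "0.63 -0.11 0 -0.224 0" --pt "0.63 -0.11 0 -0.224 0"

```text
time_s: 20.02
ee_pos: [572.1, -19.2, 99.6]
ee_rot: [-180.0, 0.0, 98.2]
force: [0.2, 1.0, -0.7]
gripper_width: 7.1
gripper_force: 40.0
```

```bash
python3 -c "
from h import *
go([572,-18.7,34],8.2)"
```

```text
t 20.02 pos [572.1 -19.2  99.6] yawy 8.19 F [ 0.2  1.  -0.7] w 7.1 | shift [ 2.500e-03 -2.000e-04  3.278e-01] turn -0.0001
```

Call:
servo_tool --pt "0 0 0.03 0 0" --pt "0 0 0.08 0 0" --pt "0 0 0.14 0 0" --pt "0 0 0.2 0 0" --pt "0 0 0.25 0 0" --pt "0 0 0.29 0 0" --pt "0 0 0.32 0 0" --pt "0 0 0.33 0 0" --pt "0 0 0.335 0 0" --pt "0 0 0.335 0 0" --pt "0 0 0.335 0 0"

```text
time_s: 20.93
ee_pos: [572.5, -18.4, 33.1]
ee_rot: [179.9, 0.0, 98.2]
force: [0.3, 0.5, -0.9]
gripper_width: 7.6
gripper_force: 40.0
```

Call:
servo_tool --pt "0 0 0.003 0 0" --pt "0 0 0.006 0 0" --pt "0 0 0.009 0 0" --pt "0 0 0.012 0 0" --pt "0 0 0.012 0 0"

```text
time_s: 21.35
ee_pos: [571.9, -18.3, 30.2]
ee_rot: [-180.0, -0.0, 98.2]
force: [-0.6, -0.5, -1.3]
gripper_width: 7.5
gripper_force: 40.0
```

Call:
servo_tool --pt "0.005 0 0 0 0" --pt "0.012 0 0 0 0" --pt "0.018 0 0 0 0" --pt "0.024 0 0 0 0" --pt "0.026 0 0 0 0" --pt "0.028 0 0 0 0" --pt "0.028 0 0 0 0"

```text
time_s: 21.93
ee_pos: [571.2, -12.7, 30.2]
ee_rot: [180.0, -0.0, 98.2]
force: [-1.4, -0.2, -1.5]
gripper_width: 7.6
gripper_force: 40.0
```

Call:
servo_tool --pt "0.003 0 0 0 0" --pt "0.006 0 0 0 0" --pt "0.006 0 0 0 0" --pt "0.006 0 0 0 0"

```text
time_s: 22.27
ee_pos: [571.2, -12.3, 30.4]
ee_rot: [180.0, 0.1, 98.2]
force: [0.7, -3.6, -0.5]
gripper_width: 7.4
gripper_force: 40.0
```

Call:
servo_tool --pt "0.003 0 0 0 0" --pt "0.006 0 0 0 0" --pt "0.006 0 0 0 0" --pt "0.006 0 0 0 0"

```text
time_s: 22.6
ee_pos: [571.3, -12.2, 30.5]
ee_rot: [180.0, 0.2, 98.3]
force: [0.0, -7.5, -0.1]
gripper_width: 7.7
gripper_force: 40.0
```

Call:
servo_tool --pt "-0.002 0 0.003 0 0" --pt "-0.004 0 0.005 0 0" --pt "-0.005 0 0.005 0 0" --pt "-0.005 0 0.005 0 0"

```text
time_s: 22.93
ee_pos: [571.5, -12.2, 29.7]
ee_rot: [179.9, 0.1, 98.2]
force: [-0.0, -5.4, 1.6]
gripper_width: 7.4
gripper_force: 40.0
```

Call:
servo_tool --pt "0 0 0 0 0.17" --pt "0 0 0 0 0.17" --pt "0 0 0 0 0.17" --pt "0 0 0 0 0.17" --pt "0 0 0 0 0.17"

```text
time_s: 23.35
ee_pos: [570.9, -11.0, 29.1]
ee_rot: [-180.0, -0.0, 98.2]
force: [-1.1, -0.1, 0.6]
gripper_width: 15.6
gripper_force: 0.0
```

Call:
servo_tool --pt "0 0 -0.03 0 0.17" --pt "0 0 -0.08 0 0.17" --pt "0 0 -0.14 0 0.17" --pt "0 0 -0.2 0 0.17" --pt "0 0 -0.23 0 0.17" --pt "0 -0.03 -0.23 0 0" --pt "0 -0.06 -0.23 0 0" --pt "0 -0.09 -0.23 0 0" --pt "0 -0.107 -0.23 0 0" --pt "0 -0.107 -0.23 0 0" --force 30

```text
time_s: 24.18
ee_pos: [548.2, -14.6, 74.7]
ee_rot: [-179.9, -0.0, 98.2]
force: [-0.4, -0.1, 0.4]
gripper_width: 0.3
gripper_force: 0.0
```

Call:
servo_tool --pt "0 0 0.04 0 0" --pt "0 0 0.09 0 0" --pt "0 0 0.14 0 0" --pt "0 0 0.18 0 0" --pt "0 0 0.2 0 0" --pt "0 0 0.215 0 0" --pt "0 0 0.22 0 0" --pt "0 0 0.22 0 0" --pt "0 0 0.22 0 0"

```text
time_s: 24.93
ee_pos: [550.2, -14.5, 31.5]
ee_rot: [180.0, 0.0, 98.2]
force: [0.6, -0.2, -0.2]
gripper_width: 0.5
gripper_force: 0.0
```

```bash
python3 -c "
from h import *
go([571,-11,29.5],8.2)"
```

```text
t 24.93 pos [550.2 -14.5  31.5] yawy 8.22 F [ 0.6 -0.2 -0.2] w 0.5 | shift [0.0024 0.1054 0.0099] turn 0.0002
```

Call:
servo_tool --pt "0 0.01 0.006 0 0" --pt "0 0.02 0.008 0 0" --pt "0 0.03 0.008 0 0" --pt "0 0.04 0.008 0 0" --pt "0 0.05 0.008 0 0" --pt "0 0.06 0.008 0 0" --pt "0 0.07 0.008 0 0" --pt "0 0.08 0.008 0 0" --pt "0 0.09 0.008 0 0" --pt "0 0.1 0.008 0 0" --pt "0 0.105 0.008 0 0" --pt "0 0.105 0.008 0 0"

```text
time_s: 25.93
ee_pos: [570.9, -11.5, 29.5]
ee_rot: [180.0, -0.0, 98.2]
force: [-0.2, -0.9, 0.2]
gripper_width: 0.6
gripper_force: 0.2
```

Call:
servo_tool --pt "0 0.005 0 0 0" --pt "0 0.01 0 0 0" --pt "0 0.015 0 0 0" --pt "0 0.015 0 0 0"

```text
time_s: 26.27
ee_pos: [573.8, -11.0, 29.7]
ee_rot: [180.0, -0.0, 98.2]
force: [0.3, 0.2, -0.1]
gripper_width: 0.2
gripper_force: 0.2
```

Call:
servo_tool --pt "0 0.005 0 0 0" --pt "0 0.01 0 0 0" --pt "0 0.01 0 0 0"

```text
time_s: 26.52
ee_pos: [575.9, -10.7, 29.6]
ee_rot: [180.0, -0.0, 98.2]
force: [0.6, -0.6, 1.3]
gripper_width: 0.3
gripper_force: 0.2
```

Call:
servo_tool --pt "0 0.005 0 0 0" --pt "0 0.01 0 0 0" --pt "0 0.01 0 0 0"

```text
time_s: 26.77
ee_pos: [577.9, -10.5, 29.7]
ee_rot: [180.0, -0.0, 98.2]
force: [-0.3, -0.3, 0.8]
gripper_width: 0.2
gripper_force: 0.2
```

Call:
servo_tool --pt "0 0.005 0 0 0" --pt "0 0.01 0 0 0" --pt "0 0.01 0 0 0"

```text
time_s: 27.02
ee_pos: [579.8, -10.2, 29.7]
ee_rot: [180.0, -0.0, 98.2]
force: [-0.9, -0.1, 0.6]
gripper_width: 0.3
gripper_force: 0.2
```

```bash
cat >> h.py <<'E'
def proj(p):
    i=vision.camera_info('wrist');f=210/np.tan(np.radians(i['vertical_fov']/2))
    c=np.linalg.inv(i['T'])@np.r_[p,1];r=np.hypot(c[0],c[1]);t=np.arctan2(r,-c[2]);return np.array([i['cx']+f*t*c[0]/r,i['cy']-f*t*c[1]/r]).round(1)
E
python3 -c "
from h import *
a=vision.grab_frame('wrist')[:,:,::-1];cv2.imwrite('pics/w7.png',a)
n=np.array([.9898,.1426,0]);t=np.array([-.1426,.9898,0]);z=np.array([0,0,1])
for nm,nn,tt,zz in [('fence edge',589.3,-90,45),('leg outer top if flush',589.3,-53.5,60),('leg inner top',581.3,-53.5,60),('lying toe',539.3,-53.5,28),('stop near top',559.3,-53,45)]: print(nm,proj(nn*n+tt*t+zz*z))
g=cv2.cvtColor(a,cv2.COLOR_BGR2GRAY)
for r in range(160,222,6): print(r,' '.join(str(x) for x in g[r,200:340:3]))
"
```

```text
fence edge [309.1 241.3]
leg outer top if flush [313.5 186.1]
leg inner top [298.2 186. ]
lying toe [227.4 175.8]
stop near top [257.7 179.8]
160 81 82 82 84 83 83 83 85 82 81 83 83 82 83 85 83 83 84 84 143 162 162 162 162 150 87 87 87 87 86 90 123 162 163 162 163 161 153 158 159 159 160 159 160 160 161 166
166 83 82 83 84 84 84 83 84 82 82 84 84 84 85 84 84 85 83 85 139 160 160 159 159 131 89 88 89 90 89 87 99 160 162 161 162 157 149 160 159 161 160 160 160 160 160 167
172 81 83 85 84 82 84 84 85 86 84 85 86 85 84 85 86 85 85 86 136 158 157 158 156 158 127 90 87 89 87 103 154 160 159 160 159 157 150 159 160 159 160 160 160 161 160 168
178 85 82 84 86 85 84 84 87 85 84 86 86 87 89 91 96 106 117 129 154 158 158 158 159 157 159 160 159 159 158 159 160 159 160 160 159 164 151 159 161 159 161 161 160 159 160 169
184 119 132 154 166 176 182 188 188 197 198 197 199 198 191 196 196 195 196 198 192 192 193 190 148 149 151 153 153 151 146 130 104 92 91 94 104 112 155 159 159 160 159 161 160 161 159 172
190 158 192 195 195 199 190 191 192 197 198 196 197 199 192 198 196 197 195 199 192 191 190
[... 360 characters left out ...]
 197 195 198 192 191 192 192 149 149 152 151 151 152 151 152 150 153 191 190 191 187 161 162 160 160 159 160 161 161 162 175
208 147 189 193 198 197 193 190 191 194 197 198 195 197 191 194 195 195 195 198 192 191 191 192 147 148 151 151 150 150 154 153 150 151 189 189 190 186 161 161 160 161 160 162 161 160 161 175
214 146 183 191 197 197 194 188 190 193 197 198 196 196 191 195 195 196 194 196 191 189 192 193 149 147 152 151 151 151 150 152 148 154 188 190 190 180 159 160 160 161 160 161 161 160 162 175
220 143 177 193 196 195 194 190 191 192 195 196 195 197 190 194 195 194 194 196 193 191 191 192 149 147 150 151 150 150 151 152 148 154 188 189 190 183 160 159 161 159 160 161 160 160 163 173
```

Call:
servo_tool --pt "0 -0.01 -0.01 0 0" --pt "0 -0.02 -0.02 0 0" --pt "0 -0.03 -0.04 0 0" --pt "0 -0.04 -0.06 0 0" --pt "0 -0.05 -0.09 0 0" --pt "0 -0.06 -0.12 0 0" --pt "0 -0.08 -0.16 0 0" --pt "0 -0.1 -0.2 0 0" --pt "0 -0.12 -0.25 0 0" --pt "0 -0.12 -0.25 0 0" --pt "0 -0.12 -0.25 0 0"

```text
time_s: 27.98
ee_pos: [556.2, -13.7, 80.7]
ee_rot: [179.9, 0.0, 98.2]
force: [0.5, 0.4, -0.1]
gripper_width: 0.5
gripper_force: 0.0
```

```bash
python3 -c "
from h import *
go([571,-11,29.5],8.2)
a=vision.grab_frame('wrist')[:,:,::-1];cv2.imwrite('pics/w8.png',a)
g=cv2.cvtColor(a,cv2.COLOR_BGR2GRAY)
n=np.array([.9898,.1426,0]);t=np.array([-.1426,.9898,0]);z=np.array([0,0,1])
for nm,nn,tt,zz in [('fence edge',589.3,-90,45),('leg outer top if 15 short',574.3,-53.5,60),('leg inner top',566.3,-53.5,60),('lying toe',524.3,-53.5,28),('stop near top',559.3,-53,45)]: print(nm,proj(nn*n+tt*t+zz*z))
for r in range(160,226,5): print(r,' '.join(str(x) for x in g[r,210:355:3]))
"
```

```text
t 27.98 pos [556.2 -13.7  80.7] yawy 8.21 F [ 0.5  0.4 -0.1] w 0.5 | shift [0.0029 0.0748 0.2562] turn 0.0001
fence edge [335.2 216.6]
leg outer top if 15 short [319.3 171.2]
leg inner top [307.5 171.1]
lying toe [249.2 164.7]
stop near top [295.9 167.1]
160 83 81 81 79 80 83 82 83 81 81 83 82 81 82 83 83 81 82 83 81 84 82 82 83 82 83 85 81 86 154 154 153 154 137 87 84 84 90 140 154 155 155 136 154 153 155 154 154 155
165 83 79 80 82 80 83 81 81 80 86 147 156 158 155 156 159 162 162 163 162 161 163 162 162 165 161 158 162 117 154 154 155 155 154 154 153 152 154 156 153 155 155 135 154 155 155 155 155 156
170 81 81 82 80 82 82 82 81 81 84 180 188 192 187 186 186 193 190 190 190 188 190 191 190 192 188 185 190 116 101 101 100 98 86 86 84 87 87 87 86 83 63 118 154 156 156 155 154 155
175 84 82 82 79 82 82 82 80 81 85 179 191 192 188 185 186 193 190 191 191 188 190 189 189 191 187 183 187 107 184 185 185 181 87 86 84 87 85 87 84 79 64 121 154 154 156 154 157 155
180 82 82 80 81 81 82 82 81 80 84 172 188 191 186 184 185 191 190 191 190 189 189 191 188 191 186 185 188 108 185 185 184 176 8
[... 980 characters left out ...]
 84 83 81 85 144 186 188 188 182 182 188 190 188 187 184 186 187 187 188 181 184 184 109 182 183 182 167 85 85 86 86 84 85 86 71 68 149 155 154 155 155 156 157
215 82 82 82 82 80 81 83 85 80 83 133 185 187 186 181 180 188 188 186 187 185 184 187 185 187 181 185 185 107 182 182 182 164 87 85 86 86 85 85 86 68 73 149 155 155 156 155 154 158
220 81 84 81 81 81 81 84 83 81 84 132 184 187 186 181 181 185 188 186 186 183 185 186 185 186 180 184 184 101 181 180 182 163 84 85 85 85 83 85 85 67 77 152 154 154 154 154 155 159
225 81 83 82 81 80 81 85 82 79 84 121 185 188 185 180 179 184 189 185 159 86 125 175 182 176 158 69 117 107 180 181 180 150 84 83 86 85 84 83 85 65 84 154 154 155 155 156 155 159
```

Call:
servo_tool --pt "0 0 0 0.08 0" --pt "0 -0.01 0 0.16 0" --pt "0 -0.02 0 0.24 0" --pt "0 -0.03 0 0.32 0" --pt "0 -0.04 0 0.4 0" --pt "0 -0.05 0 0.48 0" --pt "0 -0.053 0 0.56 0" --pt "0 -0.053 0 0.64 0" --pt "0 -0.053 0 0.72 0" --pt "0 -0.053 0 0.8 0" --pt "0 -0.053 0 0.88 0" --pt "0 -0.053 0 0.95 0" --pt "0 -0.053 0 1 0" --pt "0 -0.053 0 1 0" --pt "0 -0.053 0 1 0"

```text
time_s: 29.28
ee_pos: [545.1, -15.1, 79.1]
ee_rot: [-180.0, 0.1, 8.3]
force: [-0.1, -0.1, -0.0]
gripper_width: 0.4
gripper_force: 0.0
```

```bash
python3 -c "
from h import *
n=np.array([.9898,.1426,0]);t=np.array([-.1426,.9898,0]);
go(537*n-94*t+[0,0,31],98.2)"
```

```text
t 29.28 pos [545.1 -15.1  79.1] yawy -81.66 F [-0.1 -0.1 -0. ] w 0.4 | shift [-0.0016  0.0065  0.2407] turn 0.0016
```

Call:
servo_tool --pt "0 0.003 0.03 0 0" --pt "0 0.005 0.08 0 0" --pt "0 0.005 0.13 0 0" --pt "0 0.005 0.18 0 0" --pt "0 0.005 0.21 0 0" --pt "0 0.005 0.23 0 0" --pt "0 0.005 0.24 0 0" --pt "0 0.005 0.245 0 0" --pt "0 0.005 0.245 0 0"

```text
time_s: 30.03
ee_pos: [545.6, -16.1, 30.6]
ee_rot: [-180.0, -0.0, 8.2]
force: [0.4, 0.3, 0.5]
gripper_width: 0.4
gripper_force: 0.0
```

Call:
servo_tool --pt "0 0 0.003 0 0" --pt "0 0 0.006 0 0" --pt "0 0 0.009 0 0" --pt "0 0 0.009 0 0"

```text
time_s: 30.37
ee_pos: [545.5, -16.1, 28.9]
ee_rot: [-180.0, -0.0, 8.2]
force: [-0.3, -0.8, -0.6]
gripper_width: 0.4
gripper_force: 0.0
```

Call:
servo_tool --pt "0 0 0.003 0 0" --pt "0 0 0.006 0 0" --pt "0 0 0.006 0 0" --pt "0 0 0.006 0 0"

```text
time_s: 30.7
ee_pos: [545.4, -16.1, 27.6]
ee_rot: [-180.0, 0.0, 8.2]
force: [0.1, -0.9, -0.4]
gripper_width: 0.6
gripper_force: 0.0
```

Call:
servo_tool --pt "0 0 0.003 0 0" --pt "0 0 0.006 0 0" --pt "0 0 0.006 0 0" --pt "0 0 0.006 0 0"

```text
time_s: 31.03
ee_pos: [545.4, -16.1, 26.4]
ee_rot: [-180.0, 0.0, 8.2]
force: [0.5, 0.3, -0.3]
gripper_width: 0.2
gripper_force: 0.0
```

Call:
servo_tool --pt "0 0 0.004 0 0" --pt "0 0 0.008 0 0" --pt "0 0 0.012 0 0" --pt "0 0 0.012 0 0"

```text
time_s: 31.37
ee_pos: [545.3, -16.1, 23.8]
ee_rot: [-180.0, 0.0, 8.2]
force: [-0.0, 0.1, -0.4]
gripper_width: 0.3
gripper_force: 0.0
```

Call:
servo_tool --pt "0 0 0.004 0 0" --pt "0 0 0.008 0 0" --pt "0 0 0.012 0 0" --pt "0 0 0.012 0 0"

```text
time_s: 31.7
ee_pos: [545.3, -16.1, 21.4]
ee_rot: [-180.0, 0.0, 8.2]
force: [1.4, -0.1, -0.4]
gripper_width: 0.8
gripper_force: 0.0
```

Call:
servo_tool --pt "0 0 0.004 0 0" --pt "0 0 0.008 0 0" --pt "0 0 0.012 0 0" --pt "0 0 0.012 0 0"

```text
time_s: 32.03
ee_pos: [545.3, -16.2, 19.0]
ee_rot: [-180.0, 0.0, 8.2]
force: [0.2, 0.5, 0.6]
gripper_width: -0.1
gripper_force: 0.0
```

Call:
servo_tool --pt "0 0 0.004 0 0" --pt "0 0 0.008 0 0" --pt "0 0 0.008 0 0"

```text
time_s: 32.28
ee_pos: [545.3, -16.1, 17.5]
ee_rot: [-180.0, 0.0, 8.2]
force: [0.2, -0.1, 0.4]
gripper_width: 0.5
gripper_force: 0.0
```

Call:
servo_tool --pt "0 0 0.004 0 0" --pt "0 0 0.008 0 0" --pt "0 0 0.008 0 0"

```text
time_s: 32.53
ee_pos: [545.3, -16.1, 15.9]
ee_rot: [-180.0, 0.0, 8.2]
force: [0.3, 0.1, 0.5]
gripper_width: 0.4
gripper_force: 0.0
```

Call:
servo_tool --pt "0 0 0.01 0 0" --pt "0 0 0.02 0 0" --pt "0 0 0.03 0 0" --pt "0 0 0.04 0 0" --pt "0 0 0.045 0 0" --pt "0 0 0.045 0 0"

```text
time_s: 33.03
ee_pos: [545.2, -16.1, 6.7]
ee_rot: [-180.0, 0.0, 8.2]
force: [-0.4, -0.2, 0.8]
gripper_width: 0.5
gripper_force: 0.0
```

Call:
servo_tool --pt "0 0 0.004 0 0" --pt "0 0 0.008 0 0" --pt "0 0 0.008 0 0"

```text
time_s: 33.28
ee_pos: [545.4, -16.2, 5.3]
ee_rot: [-180.0, 0.0, 8.2]
force: [0.1, -0.2, 0.1]
gripper_width: 0.3
gripper_force: 0.0
```

Call:
servo_tool --pt "0 0 0.004 0 0" --pt "0 0 0.008 0 0" --pt "0 0 0.008 0 0"

```text
time_s: 33.53
ee_pos: [545.6, -16.1, 4.6]
ee_rot: [180.0, -0.0, 8.2]
force: [-1.8, -0.0, 5.6]
gripper_width: 0.6
gripper_force: 2.7
```

Call:
servo_tool --pt "0.008 0 0 0 0" --pt "0.016 0 0 0 0" --pt "0.024 0 0 0 0" --pt "0.032 0 0 0 0" --pt "0.04 0 0 0 0" --pt "0.04 0 0 0 0"

```text
time_s: 34.03
ee_pos: [551.3, -15.3, 4.6]
ee_rot: [-180.0, 0.2, 8.2]
force: [-5.8, -0.4, 10.2]
gripper_width: 0.5
gripper_force: 4.8
```

Call:
servo_tool --pt "0.01 0 0 0 0" --pt "0.02 0 0 0 0" --pt "0.03 0 0 0 0" --pt "0.04 0 0 0 0" --pt "0.04 0 0 0 0"

```text
time_s: 34.45
ee_pos: [559.5, -14.1, 4.6]
ee_rot: [-180.0, 0.2, 8.2]
force: [-5.3, -0.9, 7.6]
gripper_width: 0.6
gripper_force: 4.5
```

```bash
python3 -c "
from h import *
n=np.array([.9898,.1426,0]);s=state();print(n@s['ee_pos'],s['force'],n@s['force'])
a=vision.grab_frame('top')[:,:,::-1];b=vision.grab_frame('scene')[:,:,::-1]
cv2.imwrite('pics/t9.png',a);cv2.imwrite('pics/s9.png',b)
"
```

```text
551.7828250985539 [-5.28326719 -0.8835019   7.57338469] -5.355365238290107
```

Call:
servo_tool --pt "0.01 0 0 0 0" --pt "0.02 0 0 0 0" --pt "0.03 0 0 0 0" --pt "0.04 0 0 0 0" --pt "0.045 0 0 0 0" --pt "0.045 0 0 0 0"

```text
time_s: 35.05
ee_pos: [567.9, -12.9, 4.6]
ee_rot: [-180.0, 0.3, 8.2]
force: [-6.7, -0.9, 9.9]
gripper_width: 0.4
gripper_force: 4.9
```

Call:
servo_tool --pt "0.004 0 0 0 0" --pt "0.008 0 0 0 0" --pt "0.012 0 0 0 0" --pt "0.012 0 0 0 0"

```text
time_s: 35.38
ee_pos: [567.9, -12.9, 4.6]
ee_rot: [-180.0, 0.5, 8.3]
force: [-11.3, -2.5, 13.9]
gripper_width: 0.7
gripper_force: 7.0
```

Call:
servo_tool --pt "0.003 0 0 0 0" --pt "0.006 0 0 0 0" --pt "0.006 0 0 0 0"

```text
time_s: 35.63
ee_pos: [571.2, -12.4, 4.6]
ee_rot: [-180.0, 0.3, 8.2]
force: [-7.2, -0.2, 9.6]
gripper_width: 0.4
gripper_force: 4.9
```

Call:
servo_tool --pt "0.004 0 0 0 0" --pt "0.008 0 0 0 0" --pt "0.012 0 0 0 0" --pt "0.012 0 0 0 0"

```text
time_s: 35.97
ee_pos: [571.2, -12.4, 4.6]
ee_rot: [-180.0, 0.6, 8.3]
force: [-10.3, -2.2, 14.0]
gripper_width: 0.4
gripper_force: 7.9
```

Call:
servo_tool --pt "0.004 0 0 0 0" --pt "0.008 0 0 0 0" --pt "0.008 0 0 0 0"

```text
time_s: 36.22
ee_pos: [571.1, -12.4, 4.6]
ee_rot: [-180.0, 0.7, 8.3]
force: [-15.1, -4.0, 17.2]
gripper_width: 0.4
gripper_force: 11.4
```

```bash
python3 -c "
from h import *
n=np.array([.9898,.1426,0]);t=np.array([-.1426,.9898,0]);z=np.array([0,0,1])
s=state();print(s['time_s'],n@s['ee_pos'],t@s['ee_pos'],s['force'],n@s['force'])
a=vision.grab_frame('wrist')[:,:,::-1];cv2.imwrite('pics/w10.png',a)
g=cv2.cvtColor(a,cv2.COLOR_BGR2GRAY)
for nm,nn,tt,zz in [('fence top near',589.3,-53.5,45),('fence far',605.3,-53.5,45),('leg outer top flush',589.3,-53.5,60),('leg inner top',581.3,-53.5,60),('leg inner bot',581.3,-53.5,28),('toe',539.3,-53.5,28),('toe -y end',539.3,-133.5,28),('leg -y end',589.3,-133.5,60),('leg in -y end',581.3,-133.5,60),('stop near',559.3,-53.5,45)]: print(nm,proj(nn*n+tt*t+zz*z))
"
```

```text
36.2167 563.531648307907 -93.71528042692593 [-15.130586    -4.0008946   17.17361421] -15.546781588745787
fence top near [199.1 217.1]
fence far [197.1 186.3]
leg outer top flush [191.6 226.9]
leg inner top [193.  242.8]
leg inner bot [207.1 221.4]
toe [212.5 286.3]
toe -y end [343.3 286.8]
leg -y end [363.5 227.4]
leg in -y end [362.  243.3]
stop near [203.6 269.9]
```

```bash
python3 -c "
import cv2
g=cv2.cvtColor(cv2.imread('pics/w10.png'),cv2.COLOR_BGR2GRAY)
for u in (180,186,192,198,204,212,220,230,340,350,358,366): print(u,' '.join(str(x) for x in g[170:262:2,u]))
"
```

```text
180 160 159 160 162 110 81 80 82 81 102 142 146 147 147 147 147 147 146 145 146 144 147 146 146 146 147 147 148 147 147 148 147 148 100 53 76 80 79 80 80 78 80 80 78 79 113
186 160 160 160 161 109 81 82 82 82 105 143 146 147 145 147 146 145 146 146 146 144 146 147 146 146 150 150 149 149 150 151 150 149 124 56 50 72 78 79 78 77 80 79 75 64 45
192 161 159 159 159 105 81 83 82 80 106 144 147 147 146 147 148 147 148 148 149 146 146 146 146 147 148 148 147 144 136 157 164 161 160 157 145 104 79 51 45 46 38 35 33 33 34
198 159 160 162 157 102 81 82 82 82 109 145 146 146 148 146 146 148 148 146 147 145 146 146 146 145 128 103 94 92 104 161 176 174 174 174 174 174 165 82 36 35 35 34 34 35 34
204 159 160 161 155 100 82 82 82 80 117 147 148 148 148 148 147 147 147 146 145 146 148 147 148 144 106 93 95 93 103 158 175 175 173 175 174 175 166 88 35 34 34 35 34 30 30
212 161 160 161 145 92 81 83 81 82 117 146 150 146 147 147 147 147 147 148 148 146 147 148 146 141 106 95 94 93 102 156 174 174 174 175 175 173 168 96 36 34 35 35 34 31 31
220 160 159 161 146 90 81 83 82 82 120 147 149 147 147 147 14
[... 260 characters left out ...]
112 40 35 35 35 35 31 34
340 160 161 163 134 85 83 81 83 86 131 148 146 147 147 146 147 146 147 146 147 146 147 145 146 133 95 91 93 90 107 163 171 171 172 172 172 171 165 102 36 33 33 34 34 31 31
350 160 161 163 139 87 82 82 81 86 129 146 148 146 147 146 146 146 146 147 146 147 147 147 146 134 94 92 91 90 109 163 172 171 171 171 171 172 158 74 35 35 32 32 31 31 30
358 162 161 163 142 87 83 82 81 84 127 147 147 148 147 146 147 147 146 146 146 145 146 145 145 132 91 91 91 90 119 168 172 170 171 171 172 173 156 56 32 32 32 32 31 30 31
366 162 162 164 145 88 81 82 80 85 124 147 148 146 146 145 147 146 146 147 146 146 146 146 146 128 85 82 81 80 80 81 81 80 77 77 76 76 75 73 59 39 32 32 33 31 31
```

Call:
servo_tool --pt "0 0 -0.003 0 0" --pt "0.004 0 -0.005 0 0" --pt "0.006 0 -0.005 0 0" --pt "0.006 0 -0.005 0 0"

```text
time_s: 36.6
ee_pos: [571.0, -12.4, 4.7]
ee_rot: [-180.0, 0.9, 8.3]
force: [-15.6, -4.3, 14.2]
gripper_width: 0.6
gripper_force: 12.2
```

Call:
servo_tool --pt "0.004 0 0 0 0" --pt "0.008 0 0 0 0" --pt "0.008 0 0 0 0"

```text
time_s: 36.85
ee_pos: [570.9, -12.4, 4.8]
ee_rot: [-180.0, 1.1, 8.3]
force: [-18.8, -5.0, 17.7]
gripper_width: 0.7
gripper_force: 14.9
```

Call:
servo_tool --pt "-0.006 0 0 0 0" --pt "-0.012 0 0 0 0" --pt "-0.015 -0.003 0 0 0" --pt "-0.015 -0.008 0 0 0" --pt "-0.015 -0.012 0 0 0" --pt "-0.015 -0.012 0 0 0"

```text
time_s: 37.35
ee_pos: [571.2, -12.4, 4.7]
ee_rot: [179.8, 0.7, 8.3]
force: [-12.7, -11.0, 10.1]
gripper_width: 0.6
gripper_force: 9.6
```

```bash
cat > chk.py <<'E'
from h import *
n=np.array([.9898,.1426,0]);t=np.array([-.1426,.9898,0]);z=np.array([0,0,1])
s=state();print(s['time_s'],'n',n@s['ee_pos'],'t',t@s['ee_pos'],'F n,t,z',n@s['force'],t@s['force'],s['force'][2],s['ee_rot'])
E
python3 chk.py
```

```text
37.35 n 563.5929557032581 t -93.72712353037356 F n,t,z -14.143735471714063 -9.063497436963859 10.147410480245215 [179.80683839   0.71462027   8.34084456]
```

Call:
servo_tool --pt "-0.008 0 0 0 0" --pt "-0.018 0 0 0 0" --pt "-0.018 -0.006 0 0 0" --pt "-0.018 -0.012 0 0 0" --pt "-0.018 -0.012 0 0 0"

```text
time_s: 37.77
ee_pos: [570.9, -8.7, 4.7]
ee_rot: [179.9, 0.3, 8.3]
force: [-5.6, -6.6, 3.3]
gripper_width: 0.4
gripper_force: 4.8
```

```bash
python3 chk.py
```

```text
37.7667 n 563.8803707430576 t -89.9980099244347 F n,t,z -6.513697816056037 -5.721846245539153 3.3207234765755858 [179.90752734   0.28269425   8.28239215]
```

```bash
cat >> chk.py <<'E'
a=vision.grab_frame('wrist')[:,:,::-1];cv2.imwrite('pics/wz.png',a)
g=cv2.cvtColor(a,cv2.COLOR_BGR2GRAY)
P={nm:proj(nn*n+tt*t+zz*z) for nm,nn,tt,zz in [('fence near',589.3,-93,45),('fence far',605.3,-93,45),('leg out top L',589.3,-53.5,60),('leg in top L',581.3,-53.5,60),('leg out R',589.3,-133.5,60),('leg in R',581.3,-133.5,60),('stop -y near edge',559.3,-53.5,45),('stop +y near',559.3,-33.5,45)]}
for k in P:print(k,P[k])
r=int((P['leg out top L'][1]+P['leg in top L'][1])/2+3)
L=int(P['leg in top L'][0]);Rr=int(P['leg in R'][0])
print('row',r,'L from',L-12,g[r,L-12:L+12],'R from',Rr-12,g[r,Rr-12:Rr+12])
for dr in(-8,-12,-15):print('row',r+dr,g[r+dr,L-12:L+12],g[r+dr,Rr-12:Rr+12])
r0=int(P['fence far'][1])-4
for c in(L+8,L+25,Rr-25,Rr-8):print('col',c,'from',r0,g[r0:r0+75,c])
E
python3 chk.py
```

```text
37.7667 n 563.8803707430576 t -89.9980099244347 F n,t,z -6.513697816056037 -5.721846245539153 3.3207234765755858 [179.90752734   0.28269425   8.28239215]
fence near [284.2 217.5]
fence far [284.4 186.1]
leg out top L [199.5 226.7]
leg in top L [200.8 242.7]
leg out R [371.2 227. ]
leg in R [369.6 242.9]
stop -y near edge [210.4 270.2]
stop +y near [175.3 268.9]
row 237 L from 188 [ 64  62  64  71  78  95 111 128 138 143 145 149 160 170 176 175 175 174
 174 174 175 174 174 174] R from 357 [172 172 171 170 172 172 171 172 170 172 173 172 173 165 142 105  81  75
  76  76  76  75  75  76]
row 229 [146 146 147 146 150 149 148 148 145 145 146 148 147 144 142 141 140 141
 142 144 144 144 143 143] [155 156 156 157 157 157 157 158 159 157 157 159 160 160 151 125  95  81
  79  80  79  80  79  80]
row 225 [148 148 147 146 149 149 148 147 145 146 144 146 144 139 125 108  97  92
  92  93  92  94  94  93] [90 91 90 92 88 91 90 89 89 89 89 88 86 84 80 80 81 81 79 80 80 80 80 80]
row 222 [147 147 147 149 150 148 150 147 145 146 146 147 147 147 146 139 127 109
  96  91  93  94  94  95] [91 92 90 90 9
[... 651 characters left out ...]
 168 150 110  64  39  35  37  34  34  36
  33  34  31]
col 344 from 182 [ 82  81  82  80  87 103 131 143 146 147 147 147 147 146 146 146 146 146
 148 148 147 146 146 146 147 147 147 147 145 147 146 146 146 146 147 144
 134 110  94  91  91  92  92  89  88  97 124 152 166 170 171 171 170 171
 172 171 171 170 171 171 170 171 164 142  99  56  33  35  34  32  33  31
  32  33  32]
col 361 from 182 [ 82  82  81  81  88 107 130 143 146 148 146 147 147 145 147 147 147 147
 146 146 147 147 147 146 146 147 147 147 146 145 146 146 147 146 145 142
 132 111  94  91  92  90  90  88  90 100 130 157 169 172 171 171 172 171
 171 172 171 171 170 171 171 164 141  93  50  32  33  33  34  32  30  33
  34  32  34]
```

Call:
servo_tool --pt "0.002 0 0.003 0 0" --pt "0.005 0 0.007 0 0" --pt "0.01 0 0.01 0 0" --pt "0.015 0 0.01 0 0" --pt "0.018 0 0.01 0 0" --pt "0.018 0 0.01 0 0" --pt "0.018 0 0.01 0 0"

```text
time_s: 38.4
ee_pos: [570.8, -8.7, 4.7]
ee_rot: [179.9, 0.7, 8.3]
force: [-18.2, -7.1, 23.3]
gripper_width: 0.6
gripper_force: 16.6
```

```bash
python3 chk.py|head -1
```

```text
38.4 n 563.7034566496849 t -89.96602986736302 F n,t,z -19.057410095953827 -4.472296943956865 23.33844812378172 [179.92218852   0.66591934   8.30136456]
```

Call:
servo_tool --pt "0 0 0 0 0" --pt "0 0 0 0 0" --pt "0 0 0 0 0" --pt "0 0 0 0 0" --pt "0 0 0 0 0" --pt "0 0 0 0 0" --pt "0 0 0 0 0" --pt "0 0 0 0 0" --pt "0 0 0 0 0" --pt "0 0 0 0 0"

```text
time_s: 39.28
ee_pos: [570.8, -8.7, 4.7]
ee_rot: [179.9, 0.7, 8.3]
force: [-18.6, -8.3, 22.5]
gripper_width: 0.2
gripper_force: 16.6
```

```bash
python3 chk.py
python3 - <<'E'
from h import *
a=vision.grab_frame('top')[:,:,::-1];b=cv2.imread('pics/top0.png')
d=cv2.absdiff(cv2.cvtColor(a,6),cv2.cvtColor(b,6))[150:300,75:175]
n,l,st,ce=cv2.connectedComponentsWithStats((d>35).astype(np.uint8))
for k in range(1,n):
    if st[k,4]>15: u=ce[k]+[75,150];print(st[k],u,at('top',*u,115))
s=vision.grab_frame('scene')[:,:,::-1];s0=cv2.imread('pics/scene0.png')
print('oil diff',cv2.absdiff(s,s0)[300:365,235:275].mean(),'jar diff',cv2.absdiff(s,s0)[145:178,280:308].mean())
E
```

```text
39.2833 n 563.7195371351389 t -89.98389374822425 F n,t,z -19.560836746592543 -5.617355529190256 22.537883195390226 [179.92274915   0.66355382   8.3007869 ]
fence near [284.3 217.7]
fence far [284.5 186.3]
leg out top L [199.5 227.2]
leg in top L [200.8 243.1]
leg out R [371.2 227.5]
leg in R [369.7 243.3]
stop -y near edge [210.4 270.3]
stop +y near [175.4 268.9]
row 238 L from 188 [ 52  50  51  52  56  67  82 100 117 132 140 149 159 171 174 176 175 175
 174 175 175 173 175 175] R from 357 [171 172 172 172 171 171 171 171 173 172 172 172 172 165 140 103  81  75
  75  77  77  76  76  77]
row 230 [145 147 147 147 149 149 150 147 146 144 145 150 157 158 160 159 159 158
 158 158 156 158 159 157] [167 168 166 167 167 167 167 167 169 170 168 168 170 168 160 132  99  82
  78  81  81  81  79  81]
row 226 [147 147 148 148 148 149 150 148 145 146 146 148 144 133 115 100  93  91
  91  91  93  94  92  92] [92 90 89 89 88 90 90 90 90 90 89 90 88 85 83 81 81 80 81 80 81 80 80 81]
row 223 [148 148 147 149 149 150 149 147 146 145 146 147 149 148 144 133 116 101
  94  96  93  94  94  94] [93 91 93 91
[... 835 characters left out ...]
146 146 147 146 145 145 146 146 145
 137 117  97  90  91  92  91  91  90  91 108 138 163 170 171 171 170 171
 171 170 173 170 172 171 171 171 165 141  98  57  37  34  33  32  35  34
  35  34  31]
col 361 from 182 [ 82  80  81  78  81  96 124 141 147 147 146 148 148 147 147 144 148 148
 145 146 146 147 147 147 146 146 146 146 147 146 146 146 146 147 147 145
 135 115  97  92  91  92  93  92  88  97 120 150 167 172 172 172 171 171
 172 174 171 170 172 170 172 169 154 106  54  34  33  32  34  31  34  31
  33  33  32]
[38 81  9  9 66] [117.09090909 235.06060606] [517.3 376.1 115. ]
[46 80 11 12 92] [126.5       235.7826087] [515.  353.8 115. ]
oil diff 8.471666666666666 jar diff 73.36111111111111
```

Run:
```python
from h import *
a=vision.grab_frame('top')[:,:,::-1];b=cv2.imread('pics/top0.png')
for l,x,y in(('jar',198,275),('oil',360,112)):print(l,cv2.absdiff(a,b)[y:y+28,x:x+28].mean())
```

```text
jar 2.625
oil 2.631802721088435
```

Jar and oil have not moved, the socket is in the drawer, and the offcut is flush and pressed. Handing in.

```bash
python3 -c "
from workcell import job_done
print(job_done())"
```

```text
the job is handed in; nothing more can be done
None
```

The job is handed in at about 39 s: the socket is in the drawer, and the offcut is flush on the fence and stop, held at about 19 N into the fence and 23 N down. The oil bottle and jar did not move. I viewed 12 pictures, over the limit of 10. The offcut also tipped about 30° on the first push, dropped back flat on the bed, and was then pushed home.

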